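# Clamp the adapter in the marking jig with the splined cam key

### The arm

A 6-joint arm with a two-finger parallel gripper is mounted at the origin on a cart in front of the work surface, level with it; the furniture and walls round the work are solid. World frame = base frame: x ahead of the robot, y to its left, z up, the work surface at z = 0. Lengths are in m, angles in rad, forces in N, time in s.
With the tool pointing down it reaches from about 0.25 to 0.725 m from the base axis. Payload 4 kg.
Tool frame: the origin (TCP) lies midway between the tips of the shut fingers; the grasp point (between the pads) lies pinch_z behind it (pinch_z is the distance from the TCP to the grasp point, in m); z points along the fingers, y is the direction in which the jaws open and shut (so a half turn about z gives the same grasp; the last joint's range is limited). The gripper opens to 85 mm and grips with 20 to 120 N. Pads are 22 mm wide; open, the fingers measure 114 mm over their backs; the gripper's body (76 mm by 85 mm) begins 54 mm behind the grasp point. The pads swing forward as they close: fully open they stand 13 mm farther back than shut.
Start: joints at [1.265, 0.241, 0.005, 1.335, 0, 1.571], TCP at [0.151, 0.477, 0.231] pointing down, gripper open.
Joint ranges: [-2.72, 2.72], [-1.05, 1.87], [-1.09, 1.28], [-1.99, 2.15], [-1.42, 1.44], [-3.14, 3.14]. Speed limits (rad/s): [2.79, 2.79, 3.14, 3.14, 3.14, 3.14].

### API

Orientations are given as a unit quaternion [x, y, z, w].
In Python, from workcell import * gives the robot as it stands.
- The arm moves only by the tool move_arm, never from a script. Its argument "motion" is a list of rows, each a list of 3 entries, a list of its own where there are three numbers: the finger opening in mm, from 0 to 85.4, then the shift along the tool's x, y, z in units of 50 mm (1.0 is 50 mm), then the turn about the tool's z in units of 6 degrees (1.0 is 6 degrees). In form: [[claw, [dx, dy, dz], roll], ...]. A call has exactly 10 rows; each row is the pose to reach, as a shift and turn from the pose commanded when the call began, along the tool's axes at that moment; what a row does not reach only later rows make up. A row lasts 1/10 s, in which the tool goes at most 50 mm and 8.59 degrees, less where a joint would pass 70% of its speed; a pose out of reach is approached as far as the arm can. A call with a gripper value outside its range is refused whole. The fingers move at their own pace and stop on an object; the grip force is fixed at half the most. Time passes only in rows, so rows that repeat a pose let the fingers close, or fill a call up. It gives the time, the measured TCP pose, the force and the opening at its end, in the units of the state.
- get_obs(): the state, without advancing time (a new reading comes with each control period).
- camera(name): name is "scene" or "side" or "wrist"; returns a dict with "color" (420x560x3 uint8, red, green, blue), "fx", "fy", "cx", "cy" (pixels), "rvec" (rotation vector, rad) and "tvec" (3), from world to camera coordinates, as OpenCV has them; the wrist camera has in their place "mount" (4x4, takes a point from camera to tool coordinates, whose origin is the TCP and whose axes are the flange's). Camera axes: x right, y down, z forward; pixel columns grow to the right and rows downward; lengths in m; the calibration is good to about 2 mm. A picture is of the moment at which its call begins: read the wrist's pose just before it. There is no depth.
- job_done(): hands the job in, once; it reports no verdict.
The state is a dict: "clock": time; "joint_pos": joint angles; "joint_vel": joint speeds; "tau": joint torques, N m; "eef_pos": TCP position; "tool_rot": TCP orientation; "ft_force": force on the tool from outside, world axes, zero at the start; "ft_torque": the same for the moment, N m; "grip_width": finger opening in m.
Only numpy, scipy, OpenCV 4.12 (cv2) and the standard library are available. Lean on these libraries where they do the work, as an engineer would, in place of code of your own. Each camera call takes 0.05 s, during which the arm holds its last target.

### The job

Clamp the adapter in the marking jig: fit the hand key on the jig's splined stub, turning it until the teeth line up and it slides fully home, and wind the cam clockwise until the adapter is held tight and flat against the fence. Then take the key off and stand it upright on the table, clear of the jig, because the laser head comes down there.

Things in the scene. Friction and masses are not known exactly. Their poses are not given: they have to be found in the camera images.
- key_mid (a point): Loose steel hand key, 66 mm tall, 0.22 kg, standing on the table, open end down. Point: on its axis, half-way up (33 mm); z up. From 30 to 66 mm up it has a six-sided grip, 28 mm across flats, to hold it by; one flat faces the point's +x, the others follow every 60 degrees. Below is a dark round socket, 38 mm across and 25 mm high.
- key_mouth (a point): Centre of the key's underside, 33 mm below key_mid, same axes: mouth of its splined bore, 22 mm deep, 29 mm wide, with six straight inner teeth 4.5 mm wide that reach in to 10.4 mm from the axis. The teeth stand at the same angles as the six flats of the grip, so the key fits alike every 60 degrees.
- stub_top (a point): Centre of the top of the upright splined stub on the jig's cam, 66 mm above the table. z up; x, y are the fixed jig's axes (as the fence's) and do not turn with the stub. Stub: 20 mm tall, 18 mm core, six teeth 4.5 mm wide, 26 mm over the teeth. Its turn at the start differs each time and is in no reading: feel for it (or look). Pressed lightly (under 10 N), it is not dragged round.
- collar_top (a point): Centre of the top of the dark round collar (34 mm wide) at the stub's foot, 46 mm above the table, 20 mm below stub_top. The key is home when key_mouth rests here; while the teeth do not line up it stands on the stub's end, 20 mm higher. Meshed, the key has about 1.2 mm of play to each side and 6 degrees of turn each way.
- cam_axis (a point): Point on the stub's axis, at cam height, fixed to the jig. The stub carries a round cam, 32 mm wide, set 5 mm off this axis. Turned clockwise (from above) it meets the adapter, 40 to 110 degrees from its start has it against the fence, and stays where left. Free, it takes under 0.25 N m; once it bites the moment climbs within a few degrees, and 0.2 N m over the free value is tight.
- fence: Fixed steel fence of the marking jig, a bar 12 x 112 x 22 mm along its y, screwed on the aluminium base plate (120 x 170 mm, 12 mm thick). Origin: centre of its underside, 12 mm above the table. Its clamping face lies 6 mm to the -x side; the adapter and, beyond it, the cam (axis 68.5 mm from the origin) lie to -x.
- work_mid (a point): Centre of the black adapter box to be marked (box 64 x 44 x 26 mm, 91 mm over its end stubs, 0.085 kg), lying loose on the jig's plate between cam and fence, its long side (y) along the fence, 1 to 3 mm short of it; z up. A small steel end stop stands on the plate at its -y end.
- work: The same adapter; origin at the centre of its underside.

How it is judged:
By the outcome, as a careful person would: the job done as asked, in the order asked, and still so for the second after the job is handed in, with the robot touching nothing.
It also fails if it takes over 61 s, if anything falls off the work surface, if the arm or the gripper's body presses on something with over 40 N, if the wrist force passes 120 N, or if a joint passes its speed limit or range.

## Working session

There is one attempt and no reset: what is moved stays moved. The work goes in short steps, Python scripts to look and compute and a tool call to move; the robot and the scene stay as the last step left them, time stands still between calls to the robot, and variables do not carry over. Pictures are saved under pics/ and viewed, and the job is handed in when it is done.

Besides the shell and the picture viewer there is one more tool, called after "Request:" by a JSON object that holds its "api" and its "payload". move_arm: Moves the arm, as the interface text tells. Its arguments: {"type":"object","properties":{"motion":{"type":"array","items":{"type":"array"}}},"required":["motion"]}

```bash
ls; mkdir -p pics
python3 - <<'E'
from workcell import *
import cv2
o=get_obs()
for k,v in o.items(): print(k,v)
for n in ["scene","side","wrist"]:
    c=camera(n); cv2.imwrite(f"pics/{n}0.png",c["color"][:,:,::-1])
    print(n,{k:v for k,v in c.items() if k!="color"})
try: print(pinch_z)
except Exception as e: print(e)
E
```

```text
pics
clock 0.0
joint_pos [1.26497575e+00 2.41447606e-01 3.73413744e-03 1.33517942e+00
 9.85389295e-06 1.57079597e+00]
joint_vel [0.00060093 0.00131277 0.00068034 0.00122127 0.00033112 0.00059279]
tau [-5.72593399e-04 -3.72320437e+01  2.52406579e+01  1.68847240e-02
  1.53410451e-04  7.15226363e-06]
eef_pos [0.15034848 0.47621014 0.23039943]
tool_rot [ 1.52314848e-01  9.88331467e-01 -1.03530044e-03 -1.64538865e-04]
ft_force [ 0.68272142  0.12291283 -0.06614637]
ft_torque [0.03589638 0.01758068 0.00604404]
grip_width 0.08542113458372613
scene {'fx': 490.5403995062311, 'fy': 490.5403995062311, 'cx': 279.2139742994621, 'cy': 205.28760439408737, 'rvec': array([ 2.29232641, -0.61292226,  0.23756738]), 'tvec': array([-0.40625498,  0.35436577,  0.62113201])}
side {'fx': 390.47266573236976, 'fy': 390.47266573236976, 'cx': 277.6899799141666, 'cy': 210.6067751808794, 'rvec': array([ 2.08634982, -0.46425869,  0.26927416]), 'tvec': array([-0.42813864,  0.27443608,  0.52831364])}
wrist {'fx': 312.95930742472535, 'fy': 312.95930742472535, 'cx': 276.2417027917551, 'cy': 205.0618352712862, 'mount': array([[-1.97034316e-04, -9.51193769e-01, -3.08594193e-01,
         7.85318295e-02],
       [ 9.99999777e-01, -3.84255784e-04,  5.45919004e-04,
         5.04466926e-05],
       [-6.37853858e-04, -3.08594017e-01,  9.51193632e-01,
        -1.41097830e-01],
       [ 0.00000000e+00,  0.00000000e+00,  0.00000000e+00,
         1.00000000e+00]])}
0.0187
```

View pics/scene0.png

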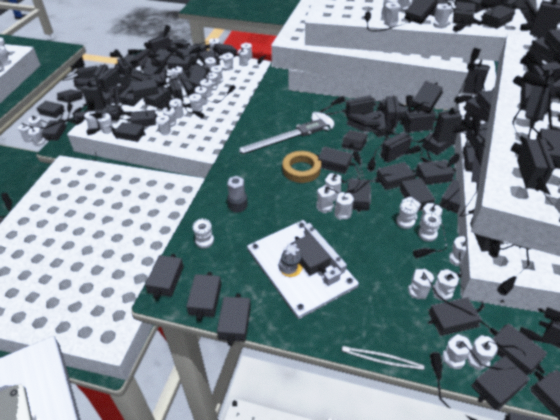

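View pics/side0.png

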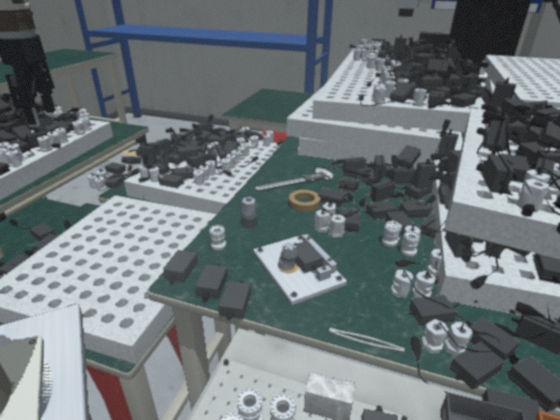

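View pics/wrist0.png

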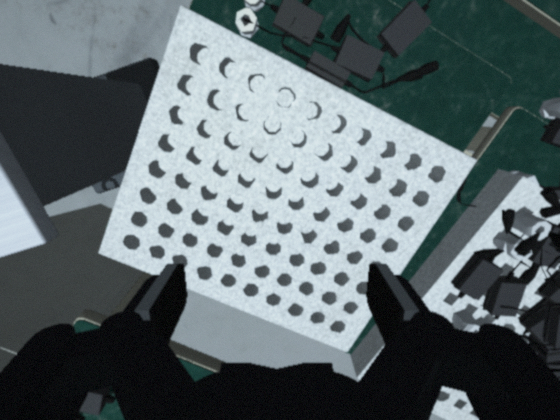

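```bash
cat > h.py <<'E'
from workcell import *
import cv2, numpy as np
from scipy.spatial.transform import Rotation as R
def ray(c,u,v,obs=None):
    d=np.array([(u-c["cx"])/c["fx"],(v-c["cy"])/c["fy"],1.])
    if "rvec" in c:
        Rm=cv2.Rodrigues(c["rvec"])[0]; o=-Rm.T@c["tvec"]; return o,Rm.T@d
    Rt=R.from_quat(obs["tool_rot"]).as_matrix(); M=c["mount"]
    return obs["eef_pos"]+Rt@M[:3,3], Rt@(M[:3,:3]@d)
def onz(c,u,v,z,obs=None):
    o,d=ray(c,u,v,obs); return o+d*(z-o[2])/d[2]
def proj(c,p,obs=None):
    p=np.asarray(p,float)
    if "rvec" in c: q=cv2.Rodrigues(c["rvec"])[0]@p+c["tvec"]
    else:
        Rt=R.from_quat(obs["tool_rot"]).as_matrix(); M=c["mount"]
        q=M[:3,:3].T@(Rt.T@(p-obs["eef_pos"])-M[:3,3])
    return np.array([c["fx"]*q[0]/q[2]+c["cx"],c["fy"]*q[1]/q[2]+c["cy"]])
def crop(img,u0,v0,u1,v1,s,name):
    cv2.imwrite(name,cv2.resize(img[v0:v1,u0:u1,::-1],None,fx=s,fy=s,interpolation=cv2.INTER_CUBIC))
E
python3 - <<'E'
from h import *
c=camera("scene")
crop(c["color"],190,160,370,320,4,"pics/sc1.png")
s=camera("side")
crop(s["color"],200,180,360,310,5,"pics/si1.png")
print(onz(c,237,207,0),onz(c,236,181,.066),onz(c,291,248,.066))
print(onz(s,248,203,.066),onz(s,288,247,.066))
E
```

```text
[0.52392363 0.26642768 0.        ] [0.52793559 0.26804262 0.066     ] [0.53400515 0.07601636 0.066     ]
[0.51938397 0.25373727 0.066     ] [0.52789632 0.06984419 0.066     ]
```

View pics/sc1.png

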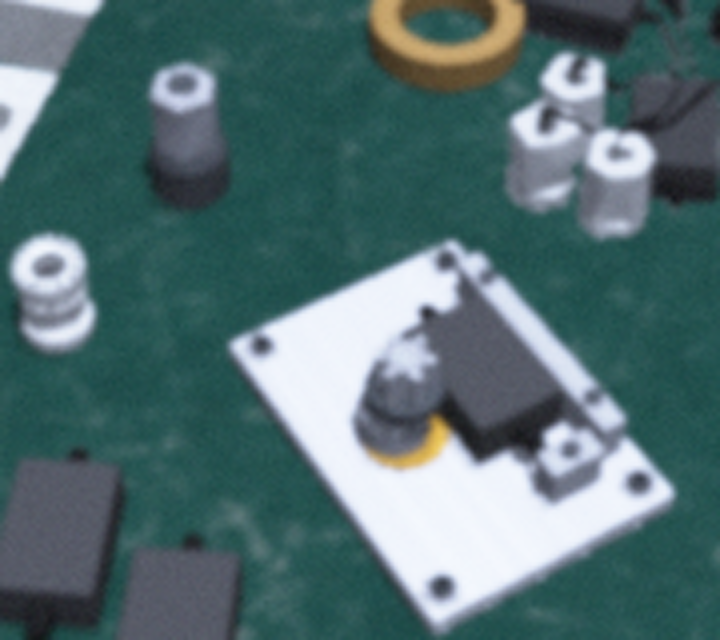

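View pics/si1.png

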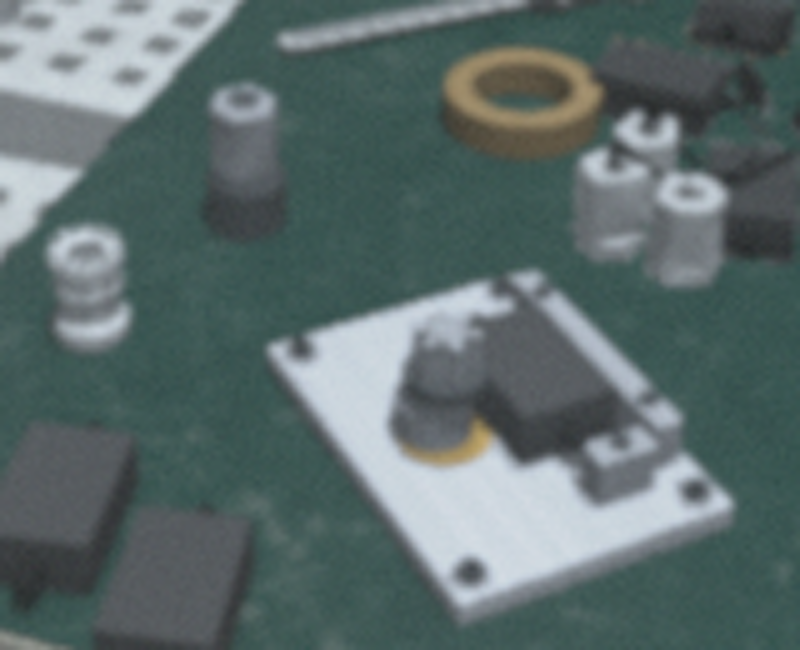

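Run:
```python
from h import *
c=camera("scene");s=camera("side")
def tri(a,b):
    o1,d1=ray(c,*a);o2,d2=ray(s,*b)
    A=np.stack([d1,-d2],1);t=np.linalg.lstsq(A,o2-o1,rcond=None)[0]
    p,q=o1+t[0]*d1,o2+t[1]*d2
    return (p+q)/2,np.linalg.norm(p-q)
print(tri((235.75,180.75),(248.4,199.6)),tri((292.5,249.2),(289.4,246)))
print(onz(c,235.75,180.75,.066),onz(s,248.4,199.6,.066),onz(c,292.5,249.2,.066),onz(s,289.4,246,.066))
```

```text
(array([0.52829119, 0.27195267, 0.06318104]), np.float64(0.0014799266151758082)) (array([0.53516067, 0.07545004, 0.06245094]), np.float64(0.0024526252072140375))
[0.52783706 0.26890571 0.066     ] [0.52583594 0.26752447 0.066     ] [0.53482713 0.07259495 0.066     ] [0.53172923 0.07153915 0.066     ]
```

Request:
{"api": "move_arm", "payload": {"motion": [[85, [-0.9, -0.5, 0], 0], [85, [-1.8, -1.0, 0], 0], [85, [-2.7, -1.5, 0], 0], [85, [-3.6, -2.0, 0], 0], [85, [-4.5, -2.5, 0], 0], [85, [-5.4, -3.0, 0], 0], [85, [-6.3, -3.5, 0.2], 0], [85, [-7.2, -4.0, 0.4], 0], [85, [-8.1, -4.5, 0.7], 0], [85, [-9, -5, 1.1], 0]]}}

```text
clock: 1.35
eef_pos: [0.4918, 0.1165, 0.1842]
tool_rot: [0.153, 0.988, 0.001, 0.001]
ft_force: [0.8, 1.4, -0.1]
grip_width: 0.085
```

Request:
{"api": "move_arm", "payload": {"motion": [[85, [-0.36, -0.21, 0.4], 0], [85, [-0.72, -0.42, 0.8], 0], [85, [-0.72, -0.42, 1.1], 0], [85, [-0.72, -0.42, 1.1], 0], [85, [-0.72, -0.42, 1.1], 0], [85, [-0.72, -0.42, 1.1], 0], [85, [-0.72, -0.42, 1.1], 0], [85, [-0.72, -0.42, 1.1], 0], [85, [-0.72, -0.42, 1.1], 0], [85, [-0.72, -0.42, 1.1], 0]]}}

```text
clock: 2.35
eef_pos: [0.518, 0.0875, 0.1292]
tool_rot: [0.152, 0.988, 0.0, 0.0]
ft_force: [-0.3, -0.6, -0.0]
grip_width: 0.0849
```

Run:
```python
from h import *
import pickle
o=get_obs(); c=camera("wrist"); pickle.dump((o,c),open("w1.pkl","wb"))
print(o["eef_pos"],o["tool_rot"],o["joint_pos"],proj(c,[.533,.072,.066],o))
cv2.imwrite("pics/w1.png",c["color"][:,:,::-1])
```

```text
[0.51800855 0.0874859  0.12917111] [1.52179489e-01 9.88352839e-01 7.85547915e-05 2.49441701e-04] [ 1.67314613e-01  3.56143801e-01 -1.10586874e-01  1.10354267e+00
 -7.84391590e-06  4.72860768e-01] [261.69128651 246.44232923]
```

View pics/w1.png

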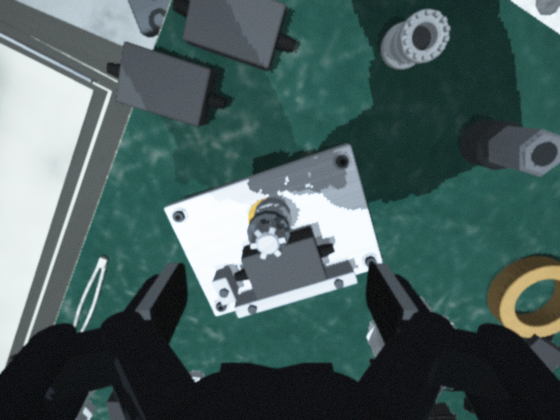

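Run:
```python
from h import *
import pickle
o,c=pickle.load(open("w1.pkl","rb"))
crop(c["color"],160,140,390,320,3,"pics/w1a.png")
crop(c["color"],230,200,310,270,8,"pics/w1b.png")
crop(c["color"],450,100,560,190,7,"pics/w1c.png")
```

```text
(no output)
```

View pics/w1a.png

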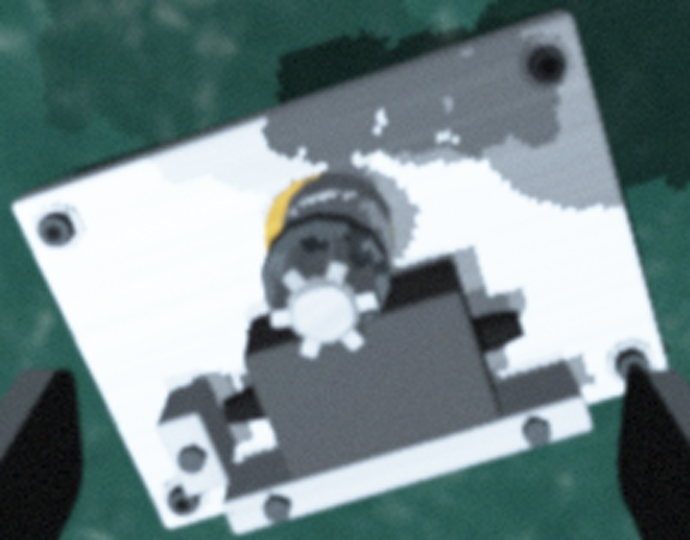

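View pics/w1b.png

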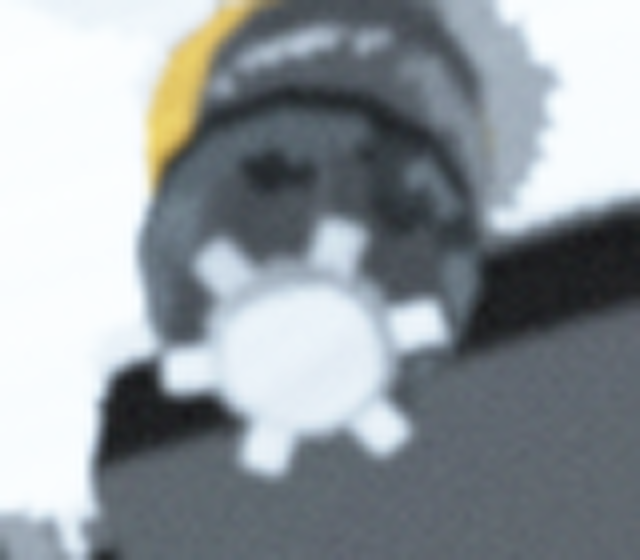

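View pics/w1c.png

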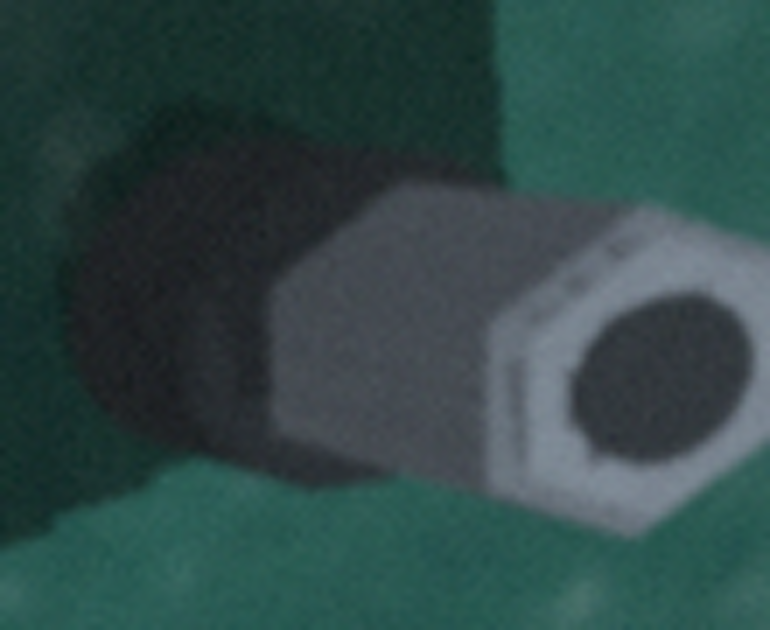

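Run:
```python
from h import *
import pickle
o,c=pickle.load(open("w1.pkl","rb"))
T=np.array([(345,222),(443,322),(392,445),(263,474),(162,375),(207,247)])
P=np.array([onz(c,230+(x+.5)/8-.5,200+(y+.5)/8-.5,.066,o) for x,y in T])
ctr=P.mean(0);print(ctr,np.linalg.norm(P-ctr,axis=1))
a=np.degrees(np.arctan2(*(P-ctr)[:,1::-1].T));print(a,a%60)
# fence top edges z=.034, crop a /3
def pa(x,y,z): return onz(c,160+(x+.5)/3-.5,140+(y+.5)/3-.5,z,o)
f1,f2=pa(238,532,.034),pa(592,430,.034);print(f1,f2,np.degrees(np.arctan2(*(f2-f1)[1::-1])),np.linalg.norm(f2-f1))
b1,b2=pa(293,475,.038),pa(497,413,.038);print("box fence side",np.degrees(np.arctan2(*(b2-b1)[1::-1])),np.linalg.norm(b2-b1))
for n in["scene","side"]:
  cc=camera(n);print(n,proj(cc,ctr))
```

```text
[0.53175651 0.07664386 0.066     ] [0.01277923 0.01283304 0.01249008 0.01298491 0.01283117 0.01283886]
[ 144.80161751   84.14775562   22.6566699   -33.86107296  -95.93493511
 -157.34071762] [24.80161751 24.14775562 22.6566699  26.13892704 24.06506489 22.65928238]
[0.60703182 0.02453345 0.034     ] [0.60483982 0.13344348 0.034     ] 91.15301636053695 0.10893209518953768
box fence side 91.81307841489298 0.06119529924286252
scene [289.62289321 248.27743744]
side [288.2105435  244.53465229]
```

Request:
{"api": "move_arm", "payload": {"motion": [[85, [0.2, 0.8, 0], 0], [85, [0.4, 1.6, 0], 0], [85, [0.6, 2.4, 0], 0], [85, [0.9, 3.0, 0], 0], [85, [0.9, 3.5, 0], 0], [85, [0.9, 3.5, 0], 0], [85, [0.9, 3.5, 0], 0], [85, [0.9, 3.5, 0], 0], [85, [0.9, 3.5, 0], 0], [85, [0.9, 3.5, 0], 0]]}}

```text
clock: 3.5
eef_pos: [0.5278, 0.2667, 0.129]
tool_rot: [0.153, 0.988, -0.0, -0.0]
ft_force: [0.6, -0.1, 0.2]
grip_width: 0.0851
```

Run:
```python
from h import *
import pickle
o=get_obs(); c=camera("wrist"); pickle.dump((o,c),open("w2.pkl","wb"))
print(o["eef_pos"],o["tool_rot"],o["joint_pos"])
cv2.imwrite("pics/w2.png",c["color"][:,:,::-1])
u,v=proj(c,[.527,.268,.066],o).astype(int);print(u,v)
crop(c["color"],u-45,v-40,u+45,v+35,8,"pics/w2a.png")
```

```text
[0.52779491 0.26674074 0.12899996] [ 1.53040145e-01  9.88219970e-01 -6.17833837e-05 -4.29315141e-05] [ 4.67973890e-01  4.79500440e-01  8.10990604e-02  1.17253671e+00
 -5.04496146e-05  7.75261754e-01]
277 220
```

View pics/w2.png

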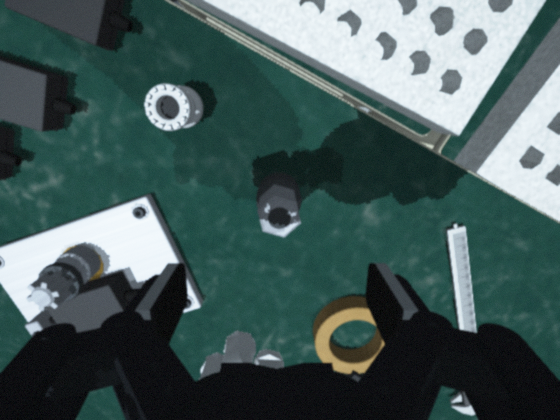

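View pics/w2a.png

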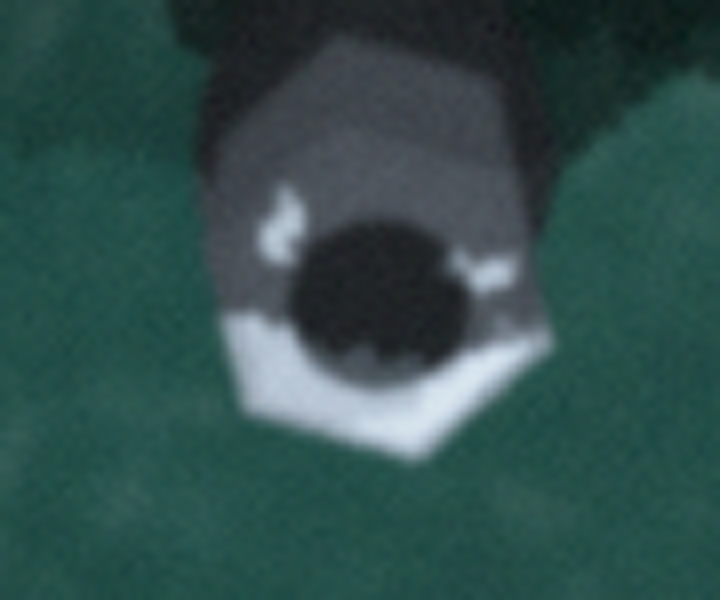

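Run:
```python
from h import *
import pickle
from scipy.optimize import least_squares
o,c=pickle.load(open("w2.pkl","rb"))
T=np.array([(245,412),(418,462),(553,340),(522,165),(350,122),(213,240)])
P=np.array([onz(c,277-45+(x+.5)/8-.5,220-40+(y+.5)/8-.5,.066,o) for x,y in T])[:,:2]
ctr=P.mean(0);print(ctr,np.linalg.norm(P-ctr,axis=1))
a=np.degrees(np.arctan2(*(P-ctr)[:,::-1].T));print(a,a%60)
def f(p,n):
    ang=p[2]+np.arange(n)*np.radians(60)*s
    return (p[:2]+.014/np.cos(np.pi/6)*np.c_[np.cos(ang),np.sin(ang)]-P[:n]).ravel()
s=np.sign(((a[1]-a[0]+180)%360)-180)
for n in(3,6):
    r=least_squares(f,[*ctr,np.radians(a[0])],args=(n,),x_scale=[.01,.01,1]);print(n,r.x[:2],np.degrees(r.x[2])%60,"flat normal",(np.degrees(r.x[2])+30)%60,np.abs(r.fun).max())
h=onz(c,277-45+(382.5)/8-.5,220-40+(303)/8-.5,.066,o);print("hole",h)
Rt=R.from_quat(o["tool_rot"]).as_matrix();print("tool x az",np.degrees(np.arctan2(Rt[1,0],Rt[0,0])),"y az",np.degrees(np.arctan2(Rt[1,1],Rt[0,1])))
```

```text
[0.52444241 0.27032799] [0.01653814 0.01631227 0.01546268 0.01648872 0.01561763 0.01544458]
[ -64.90610713   -6.58788123   55.70690284  116.76685609  173.00838664
 -125.65699883] [55.09389287 53.41211877 55.70690284 56.76685609 53.00838664 54.34300117]
3 [0.524331   0.26966289] 56.31396318493328 flat normal 26.31396318493328 0.00018359739572226808
6 [0.52444241 0.27032799] 54.733648287950174 flat normal 24.733648287950174 0.0006620961644436818
hole [0.52531288 0.269929   0.066     ]
tool x az 162.39370220191302 y az 72.39370271291187
```

Request:
{"api": "move_arm", "payload": {"motion": [[85, [0.08, 0.04, 0.1], -1.1], [85, [0.08, 0.04, 0.6], -2.1], [85, [0.08, 0.04, 1.2], -2.1], [85, [0.08, 0.04, 1.6], -2.1], [85, [0.08, 0.04, 1.94], -2.1], [85, [0.08, 0.04, 1.94], -2.1], [85, [0.08, 0.04, 1.94], -2.1], [60, [0.08, 0.04, 1.94], -2.1], [40, [0.08, 0.04, 1.94], -2.1], [20, [0.08, 0.04, 1.94], -2.1]]}}

```text
clock: 4.55
eef_pos: [0.5252, 0.2712, 0.033]
tool_rot: [0.043, 0.999, 0.001, 0.001]
ft_force: [-0.1, -0.1, 0.9]
grip_width: 0.0435
```

Request:
{"api": "move_arm", "payload": {"motion": [[10, [0, 0, 0], 0], [10, [0, 0, 0], 0], [10, [0, 0, 0], 0], [10, [0, 0, 0], 0], [10, [0, 0, 0], 0], [10, [0, 0, -0.2], 0], [10, [0, 0, -0.4], 0], [10, [0, 0, -0.8], 0], [10, [0, 0, -1.2], 0], [10, [0, 0, -1.6], 0]]}}

```text
clock: 5.55
eef_pos: [0.5243, 0.2708, 0.1128]
tool_rot: [0.043, 0.999, -0.0, -0.0]
ft_force: [0.1, 0.0, -1.2]
grip_width: 0.0271
```

Run:
```python
from h import *
import pickle
o=get_obs(); c=camera("wrist"); pickle.dump((o,c),open("w3.pkl","wb"))
print(o["eef_pos"],o["tool_rot"],o["grip_width"],o["ft_force"])
Rt=R.from_quat(o["tool_rot"]).as_matrix();print("y az",np.degrees(np.arctan2(Rt[1,1],Rt[0,1])))
cv2.imwrite("pics/w3.png",c["color"][:,:,::-1])
s=camera("scene")
crop(s["color"],190,120,310,230,6,"pics/sc3.png")
```

```text
[0.52427947 0.27083526 0.11277965] [ 4.28701662e-02  9.99080617e-01 -9.14772717e-05 -2.45423614e-04] 0.027146147194472926 [ 0.06619304  0.02607444 -1.24016726]
y az 85.08593746820749
```

View pics/w3.png

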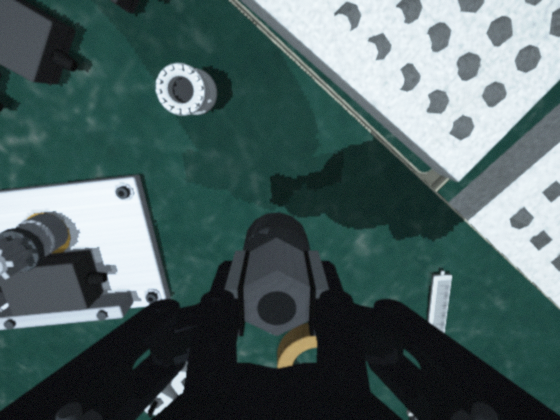

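View pics/sc3.png

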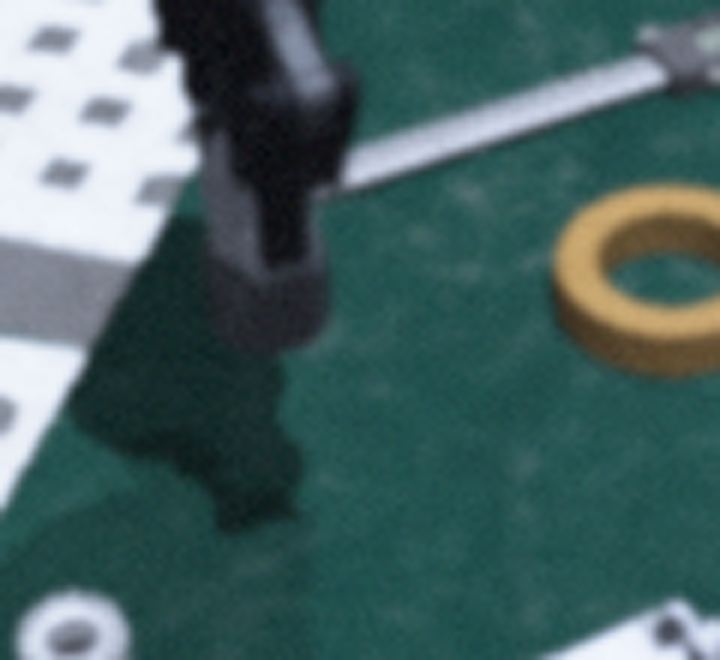

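Request:
{"api": "move_arm", "payload": {"motion": [[10, [-0.3, -0.6, 0], 0], [10, [-0.6, -1.2, 0], 0], [10, [-0.9, -1.9, 0], 0], [10, [-1.2, -2.6, 0], 0], [10, [-1.38, -3.3, 0], 0], [10, [-1.38, -3.78, 0], 0], [10, [-1.38, -3.78, 0], 0], [10, [-1.38, -3.78, 0], 0], [10, [-1.38, -3.78, 0], 0], [10, [-1.38, -3.78, 0], 0]]}}

```text
clock: 6.65
eef_pos: [0.5769, 0.0778, 0.1116]
tool_rot: [0.042, 0.999, 0.0, -0.0]
ft_force: [0.4, 1.0, -2.6]
grip_width: 0.0272
```

Run:
```python
from h import *
import pickle
o=get_obs(); c=camera("wrist"); pickle.dump((o,c),open("w4.pkl","wb"))
print(o["eef_pos"],o["tool_rot"],o["grip_width"],o["ft_force"])
cv2.imwrite("pics/w4.png",c["color"][:,:,::-1])
s=camera("scene");d=camera("side");pickle.dump((s,d),open("s4.pkl","wb"))
A=cv2.resize(s["color"][170:290,250:350,::-1],None,fx=4,fy=4,interpolation=2)
B=cv2.resize(d["color"][170:290,250:350,::-1],None,fx=4,fy=4,interpolation=2)
cv2.imwrite("pics/sd4.png",np.hstack([A,B]))
u,v=proj(c,[.532,.0766,.066],o).astype(int);print(u,v)
crop(c["color"],u-35,v-35,u+35,v+35,8,"pics/w4a.png")
```

```text
[0.57689308 0.07781169 0.11161847] [ 4.20644400e-02  9.99114886e-01  8.84783097e-05 -1.40773589e-04] 0.027162903830562253 [ 0.39376281  0.99643936 -2.63910876]
267 162
```

View pics/w4.png

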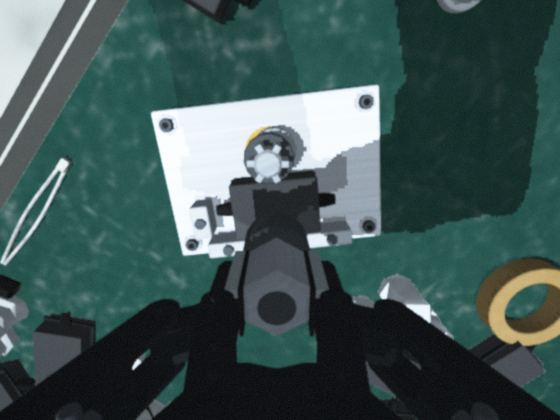

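View pics/w4a.png

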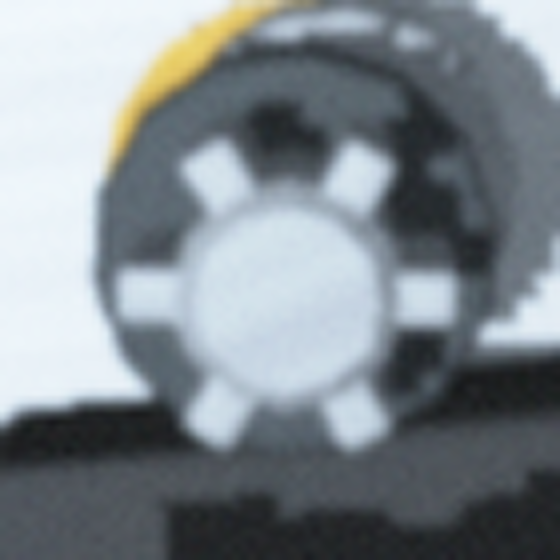

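View pics/sd4.png

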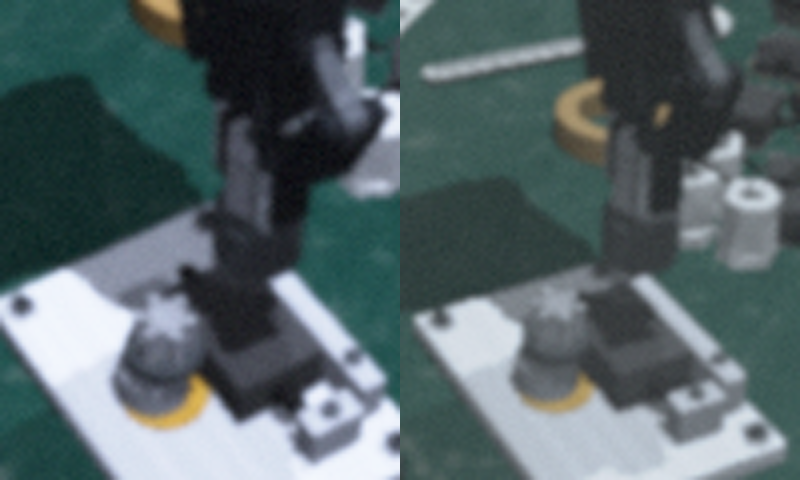

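Run:
```python
from h import *
import pickle
o,c=pickle.load(open("w4.pkl","rb"))
crop(c["color"],227,180,327,350,4,"pics/w4k.png")
st=onz(c,267.56,163.7,.066,o);print("stub",st)
zt=o["eef_pos"][2]+.033
k=onz(c,277,308,zt,o);print("key",k,"tcp",o["eef_pos"])
T=np.array([(118,297),(458,297),(390,150+9),(205,435),(205,160),(370,437)])
P=np.array([onz(c,232+(x+.5)/8-.5,127+(y+.5)/8-.5,.066,o) for x,y in T]);
for i in(0,2,4): print(np.degrees(np.arctan2(*(P[i+1]-P[i])[1::-1]))%60, (P[i]+P[i+1])/2)
Rt=R.from_quat(o["tool_rot"]).as_matrix();print("y az",np.degrees(np.arctan2(Rt[1,1],Rt[0,1])))
```

```text
stub [0.53251734 0.07635872 0.066     ]
key [0.57747707 0.07805663 0.14461847] tcp [0.57689308 0.07781169 0.11161847]
25.160359478400025 [0.53250996 0.07636148 0.066     ]
21.251499031676303 [0.53273842 0.07693759 0.066     ]
25.37248841892569 [0.53280912 0.07640262 0.066     ]
y az 85.17834617596765
```

View pics/w4k.png

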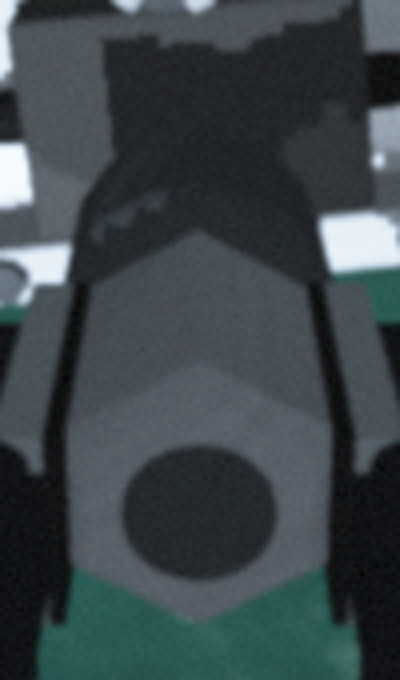

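Run:
```python
from h import *
import pickle
o,c=pickle.load(open("w4.pkl","rb"))
for dz in (0,-.002,-.004):print(onz(c,227+199/4,180+493/4,.1446+dz,o))
print(onz(c,227+199.5/4,180+512/4,.1446,o))
T=np.array([(198,365),(330,425),(328,565),(193,620),(72,565),(70,420)])
for dz in (0,-.002):
  P=np.array([onz(c,227+x/4,180+y/4,.1446+dz,o) for x,y in T]);m=P.mean(0);print(m,np.linalg.norm(P-m,axis=1))
# socket bottom front/widest: rim left x=75,y~270 ; right x=325,y~270 
for n,(u,v) in dict(top=(198,155)).items():pass
th=np.linspace(0,2*np.pi,13)
for q in ([.5775,.078],[.5765,.078]):
  B=np.array([proj(c,[q[0]+.019*np.cos(t),q[1]+.019*np.sin(t),.0786],o) for t in th]);print(np.round((B-[227,180])*4).astype(int).tolist())
```

```text
[0.5752295  0.07814357 0.1446    ]
[0.57664536 0.07802896 0.1426    ]
[0.57806122 0.07791436 0.1406    ]
[0.57748622 0.07800491 0.1446    ]
[0.57556421 0.07806522 0.1446    ] [0.0149454  0.01541403 0.01577438 0.01526732 0.0154993  0.01547464]
[0.57698626 0.07794917 0.1426    ] [0.01522181 0.0156991  0.01606613 0.01554968 0.01578596 0.01576084]
[[209, 353], [268, 334], [310, 290], [323, 232], [303, 175], [253, 135], [188, 124], [125, 145], [84, 193], [74, 252], [97, 306], [147, 343], [209, 353]]
[[208, 347], [268, 328], [310, 284], [323, 226], [303, 169], [253, 129], [187, 118], [124, 139], [83, 186], [73, 246], [97, 301], [146, 337], [208, 347]]
```

Request:
{"api": "move_arm", "payload": {"motion": [[10, [0.3, -0.04, 0], 0], [10, [0.6, -0.08, 0], 0], [10, [0.89, -0.11, 0], 0], [10, [0.89, -0.11, 0], 0], [10, [0.89, -0.11, 0], 0], [10, [0.89, -0.11, 0.1], 0], [10, [0.89, -0.11, 0.18], 0], [10, [0.89, -0.11, 0.24], 0], [10, [0.89, -0.11, 0.27], 0], [10, [0.89, -0.11, 0.3], 0]]}}

```text
clock: 7.8
eef_pos: [0.5323, 0.0749, 0.0965]
tool_rot: [0.043, 0.999, -0.0, -0.0]
ft_force: [-1.0, 0.1, 0.9]
grip_width: 0.0271
```

Run:
```python
from h import *
import pickle
o=get_obs()
print(o["eef_pos"],o["grip_width"],o["ft_force"],o["ft_torque"])
s=camera("scene");d=camera("side")
A=cv2.resize(s["color"][170:290,250:350,::-1],None,fx=4,fy=4,interpolation=2)
B=cv2.resize(d["color"][170:290,250:350,::-1],None,fx=4,fy=4,interpolation=2)
cv2.imwrite("pics/sd5.png",np.hstack([A,B]))
```

```text
[0.53225794 0.07492244 0.09651436] 0.027088671957411364 [-0.95530167  0.14701253  0.89343146] [ 0.06673803  0.19913264 -0.0644825 ]
```

View pics/sd5.png

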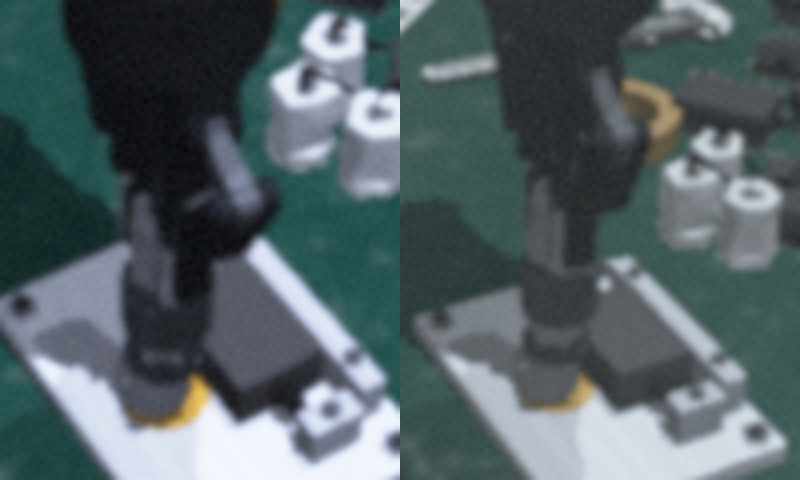

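Request:
{"api": "move_arm", "payload": {"motion": [[10, [0, 0.01, -0.02], 0], [10, [0, 0.03, -0.02], 0], [10, [0, 0.03, -0.02], 0], [10, [0, 0.03, -0.02], 0], [10, [0, 0.03, 0], 0], [10, [0, 0.03, 0.02], 0], [10, [0, 0.03, 0.04], 0], [10, [0, 0.03, 0.06], 0], [10, [0, 0.03, 0.06], 0], [10, [0, 0.03, 0.06], 0]]}}

```text
clock: 8.9
eef_pos: [0.5326, 0.0765, 0.0959]
tool_rot: [0.043, 0.999, 0.0, 0.001]
ft_force: [-3.8, -0.1, 10.8]
grip_width: 0.027
```

Run:
```python
from h import *
o=get_obs()
print(o["eef_pos"],o["grip_width"],o["ft_force"],o["ft_torque"])
```

```text
[0.53258383 0.07647565 0.09591143] 0.02699121489346515 [-3.75137813 -0.08296052 10.75889225] [-0.13331524  1.00540233  0.00190762]
```

Run:
```python
from h import *
import pickle
o=get_obs();c=camera("wrist")
s=camera("scene");d=camera("side");pickle.dump((o,c,s,d),open("s6.pkl","wb"))
A=cv2.resize(s["color"][225:285,270:320,::-1],None,fx=8,fy=8,interpolation=2)
B=cv2.resize(d["color"][225:285,265:315,::-1],None,fx=8,fy=8,interpolation=2)
cv2.imwrite("pics/sd6.png",np.hstack([A,B]))
crop(c["color"],200,160,350,300,5,"pics/w6.png")
```

```text
(no output)
```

View pics/sd6.png

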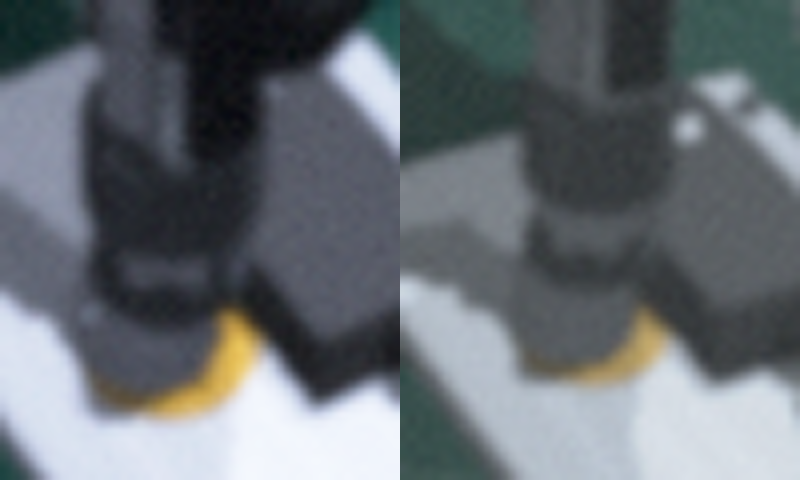

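View pics/w6.png

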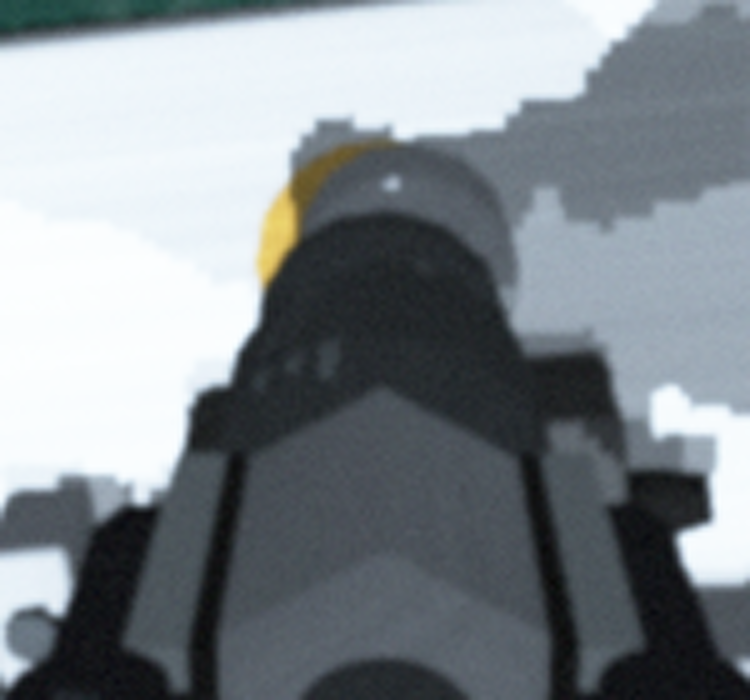

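Run:
```python
from h import *
import pickle
o,c,s,d=pickle.load(open("s6.pkl","rb"))
for n,cc,(u0,v0) in(("scene",s,(270,225)),("side",d,(265,225))):
    p=np.array([.5326,.0765,.066])
    J=[(proj(cc,p+e)-proj(cc,p)) for e in np.eye(3)*.001]
    print(n,np.round(J,2).tolist())
    for z,r in((.066,.019),(.091,.019),(.046,.017)):
        q=[p[0],p[1],z]
        th=np.linspace(0,2*np.pi,73)
        B=np.array([proj(cc,[q[0]+r*np.cos(t),q[1]+r*np.sin(t),z]) for t in th]);B=(B-[u0,v0]+.5)*8
        print(z,"u",B[:,0].min().round(),B[:,0].max().round(),"v",B[:,1].min().round(),B[:,1].max().round())
```

```text
scene [[0.53, -0.24], [-0.31, -0.41], [0.0, -0.39]]
0.066 u 72.0 258.0 v 119.0 262.0
0.091 u 71.0 260.0 v 38.0 182.0
0.046 u 83.0 246.0 v 188.0 316.0
side [[0.47, -0.13], [-0.23, -0.28], [0.01, -0.42]]
0.066 u 114.0 272.0 v 113.0 208.0
0.091 u 115.0 276.0 v 29.0 122.0
0.046 u 121.0 261.0 v 183.0 270.0
```

Request:
{"api": "move_arm", "payload": {"motion": [[10, [0, 0, -0.04], 0], [10, [0, 0, -0.04], 0], [10, [0.01, 0, -0.04], 0], [10, [0.02, 0, -0.04], 0], [10, [0.03, 0, -0.04], 0], [10, [0.036, 0, -0.03], 0], [10, [0.036, 0, -0.02], 0], [10, [0.036, 0, -0.02], 0], [10, [0.036, 0, -0.02], 0], [10, [0.036, 0, -0.02], 0]]}}

```text
clock: 10.05
eef_pos: [0.5317, 0.0766, 0.096]
tool_rot: [0.043, 0.999, 0.0, 0.001]
ft_force: [1.9, -0.9, 5.4]
grip_width: 0.0272
```

Run:
```python
from h import *
o=get_obs()
print(o["eef_pos"],o["grip_width"],o["ft_force"],o["ft_torque"])
```

```text
[0.53166526 0.07662436 0.09600785] 0.027154556262140923 [ 1.9330699  -0.85208312  5.37297423] [-0.16851123 -0.32327458  0.01076973]
```

Request:
{"api": "move_arm", "payload": {"motion": [[10, [0, 0, -0.08], 0], [10, [-0.016, 0, -0.1], -1], [10, [-0.016, 0, -0.1], -2], [10, [-0.016, 0, -0.1], -3], [10, [-0.016, 0, -0.1], -4], [10, [-0.016, 0, -0.1], -5], [10, [-0.016, 0, -0.08], -5], [10, [-0.016, 0, -0.04], -5], [10, [-0.016, 0, -0.02], -5], [10, [-0.016, 0, 0.0], -5]]}}

```text
clock: 11.05
eef_pos: [0.531, 0.0765, 0.0945]
tool_rot: [-0.217, 0.976, 0.0, -0.0]
ft_force: [0.0, 0.2, -2.0]
grip_width: 0.0272
```

Run:
```python
from h import *
o=get_obs()
print(o["eef_pos"],o["grip_width"],o["ft_force"],o["ft_torque"])
Rt=R.from_quat(o["tool_rot"]).as_matrix();print("y az",np.degrees(np.arctan2(Rt[1,1],Rt[0,1])))
```

```text
[0.53104536 0.0765331  0.09447298] 0.02715044202956585 [ 0.01268227  0.16134766 -1.95191737] [-0.02037321 -0.07022444  0.05672445]
y az 115.02864461053885
```

Request:
{"api": "move_arm", "payload": {"motion": [[10, [0, 0, 0.05], 0], [10, [0, 0, 0.1], 0], [10, [0, 0, 0.15], 0], [10, [0, 0, 0.2], 0], [10, [0, 0, 0.25], 0], [10, [0, 0, 0.3], 0], [10, [0, 0, 0.34], 0], [10, [0, 0, 0.37], 0], [10, [0, 0, 0.38], 0], [10, [0, 0, 0.38], 0]]}}

```text
clock: 12.05
eef_pos: [0.5315, 0.0766, 0.0785]
tool_rot: [-0.217, 0.976, -0.0, 0.001]
ft_force: [-5.3, -0.7, 13.1]
grip_width: 0.0272
```

Run:
```python
from h import *
o=get_obs()
print(o["eef_pos"],o["grip_width"],o["ft_force"],o["ft_torque"],o["joint_pos"])
s=camera("scene");d=camera("side")
A=cv2.resize(s["color"][200:300,250:350,::-1],None,fx=4,fy=4,interpolation=2)
B=cv2.resize(d["color"][200:300,250:350,::-1],None,fx=4,fy=4,interpolation=2)
cv2.imwrite("pics/sd7.png",np.hstack([A,B]))
```

```text
[0.53146463 0.07658323 0.07845309] 0.02722146520540403 [-5.303207   -0.68484716 13.06734588] [-0.09964492  1.39044756  0.02156232] [ 1.43049271e-01  4.25829076e-01 -1.50525582e-01  9.92830107e-01
  1.13327279e-04 -2.94657981e-01]
```

View pics/sd7.png

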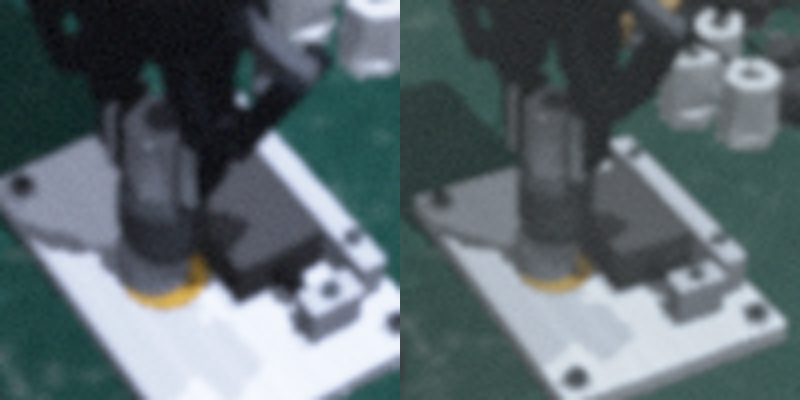

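Request:
{"api": "move_arm", "payload": {"motion": [[10, [0, 0, -0.02], 0], [10, [0.01, 0.005, -0.02], 0], [10, [0.02, 0.01, -0.02], 0], [10, [0.02, 0.01, -0.02], 0.3], [10, [0.02, 0.01, -0.01], 0.5], [10, [0.02, 0.01, 0.0], 0], [10, [0.02, 0.01, 0.0], -0.4], [10, [0.02, 0.01, 0.0], -0.2], [10, [0.02, 0.01, 0.0], 0], [10, [0.02, 0.01, 0.0], 0]]}}

```text
clock: 13.15
eef_pos: [0.5319, 0.0769, 0.0784]
tool_rot: [-0.217, 0.976, -0.0, 0.002]
ft_force: [-2.3, -1.2, 11.8]
grip_width: 0.027
```

Run:
```python
from h import *
o=get_obs()
print(o["eef_pos"],o["grip_width"],o["ft_force"],o["ft_torque"])
```

```text
[0.53189888 0.07689561 0.0784443 ] 0.026997307522828036 [-2.26835971 -1.21384799 11.81626653] [0.01618322 0.68940291 0.03679674]
```

Run:
```python
from h import *
import pickle
o=get_obs();c=camera("wrist")
s=camera("scene");d=camera("side");pickle.dump((o,c,s,d),open("s8.pkl","wb"))
A=cv2.resize(s["color"][225:285,270:320,::-1],None,fx=8,fy=8,interpolation=2)
B=cv2.resize(d["color"][225:285,265:315,::-1],None,fx=8,fy=8,interpolation=2)
im=np.clip(np.hstack([A,B]).astype(float)*2,0,255)
cv2.imwrite("pics/sd8.png",im)
crop(c["color"],190,140,350,300,4,"pics/w8.png")
for n,cc,(u0,v0) in(("scene",s,(270,225)),("side",d,(265,225))):
    for z,r in((.046,.019),(.0485,.019),(.046,.017),(.071,.019),(.0735,.019)):
        th=np.linspace(0,2*np.pi,73)
        B=np.array([proj(cc,[.532+r*np.cos(t),.0767+r*np.sin(t),z]) for t in th]);B=(B-[u0,v0]+.5)*8
        print(n,z,"u",B[:,0].min().round(),B[:,0].max().round(),"v",B[:,1].min().round(),B[:,1].max().round())
```

```text
scene 0.046 u 70.0 253.0 v 181.0 324.0
scene 0.0485 u 70.0 253.0 v 173.0 316.0
scene 0.046 u 80.0 243.0 v 188.0 316.0
scene 0.071 u 69.0 255.0 v 103.0 247.0
scene 0.0735 u 69.0 255.0 v 95.0 239.0
side 0.046 u 110.0 267.0 v 179.0 276.0
side 0.0485 u 110.0 267.0 v 171.0 267.0
side 0.046 u 119.0 259.0 v 184.0 270.0
side 0.071 u 111.0 271.0 v 97.0 192.0
side 0.0735 u 111.0 271.0 v 88.0 183.0[ WARN:0@2.546] global loadsave.cpp:1063 imwrite_ Unsupported depth image for selected encoder is fallbacked to CV_8U.
```

View pics/sd8.png

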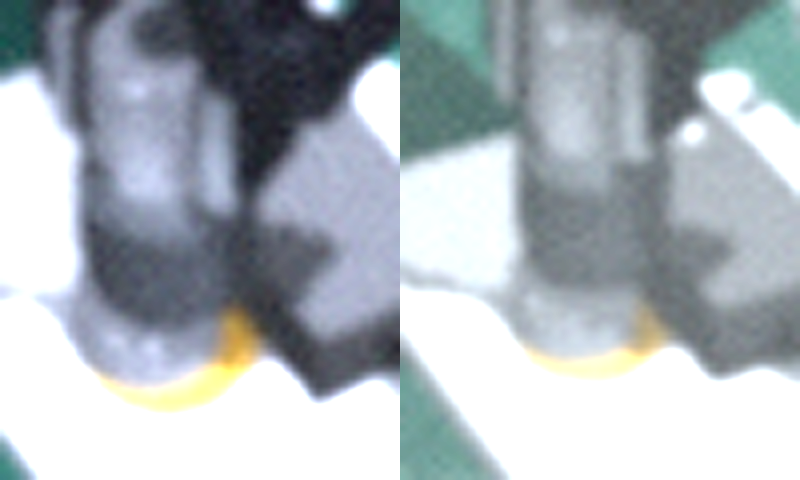

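View pics/w8.png

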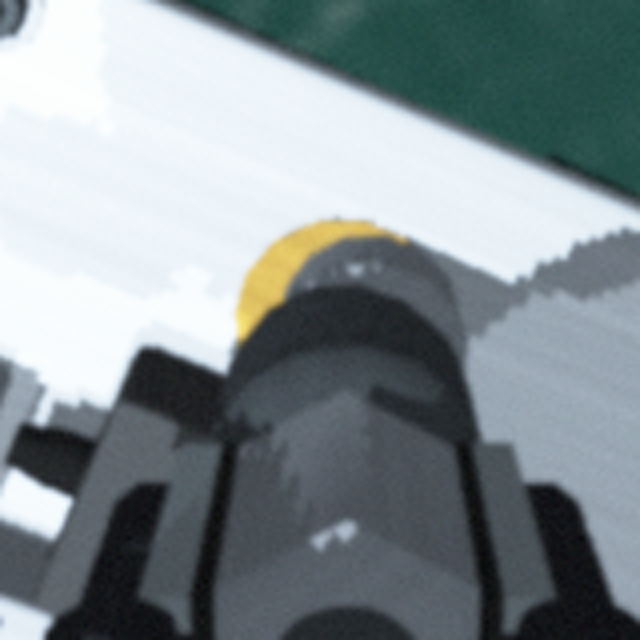

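Run:
```python
from h import *
import pickle
o,c,s,d=pickle.load(open("s8.pkl","rb"))
for n,cc,k in(("scene",s,(235.75,180.75)),("side",d,(248.4,199.6))):
    print(n,"bias",np.array(k)-proj(cc,[.5249,.2705,.066]),"pred",proj(cc,[.5319,.0767,.112]),proj(cc,[.5319,.0767,.1145]))
A=cv2.resize(s["color"][205:255,265:325,::-1],None,fx=6,fy=6,interpolation=2)
B=cv2.resize(d["color"][205:255,260:320,::-1],None,fx=6,fy=6,interpolation=2)
im=np.clip(np.hstack([A,B]).astype(float)*2.5,0,255).astype(np.uint8)
cv2.imwrite("pics/sd8b.png",im)
```

```text
scene bias [ 1.78183521 -0.03944711] pred [289.79924609 229.4196569 ] [289.80596265 228.3521194 ]
side bias [0.86240781 0.50896296] pred [288.81438643 224.53593908] [288.84533653 223.41257373]
```

View pics/sd8b.png

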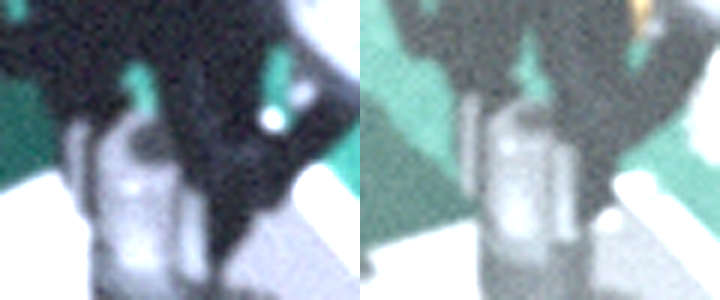

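Request:
{"api": "move_arm", "payload": {"motion": [[10, [0, 0, -0.05], 0], [10, [0, 0, -0.05], 0], [50, [0, 0, -0.05], 0], [50, [0, 0, -0.05], 0], [50, [0, 0, -0.05], 0], [50, [0, 0, -0.05], 0], [50, [0, 0, -0.05], 0], [50, [0, 0, -0.05], 0], [50, [0, 0, -0.05], 0], [50, [0, 0, -0.05], 0]]}}

```text
clock: 14.3
eef_pos: [0.5302, 0.0766, 0.0783]
tool_rot: [-0.217, 0.976, -0.0, -0.0]
ft_force: [0.0, -0.1, -0.3]
grip_width: 0.0501
```

Run:
```python
from h import *
import pickle
o=get_obs();c=camera("wrist")
print(o["eef_pos"],o["grip_width"],o["ft_force"],o["ft_torque"])
s=camera("scene");d=camera("side");pickle.dump((o,c,s,d),open("s9.pkl","wb"))
_,_,s0,d0=pickle.load(open("s8.pkl","rb"))
rows=[]
for S,D in((s0,d0),(s,d)):
    A=cv2.resize(S["color"][220:275,270:315,::-1],None,fx=6,fy=6,interpolation=2)
    B=cv2.resize(D["color"][215:270,265:310,::-1],None,fx=6,fy=6,interpolation=2)
    rows.append(np.clip(np.hstack([A,B]).astype(float)*2.5,0,255).astype(np.uint8))
cv2.imwrite("pics/sd9.png",np.hstack(rows)[:, :800*2])
cv2.imwrite("pics/sd9.png",cv2.resize(np.vstack(rows),None,fx=.9,fy=.9))
crop(c["color"],190,140,350,300,4,"pics/w9.png")
```

```text
[0.53024072 0.07658233 0.07834741] 0.05005989691610595 [ 0.04292849 -0.07075935 -0.28847696] [-0.0058663   0.03761696 -0.06056991]
```

View pics/sd9.png

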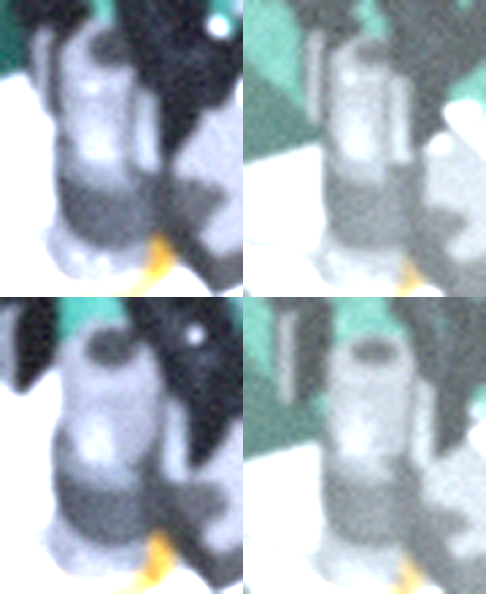

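View pics/w9.png

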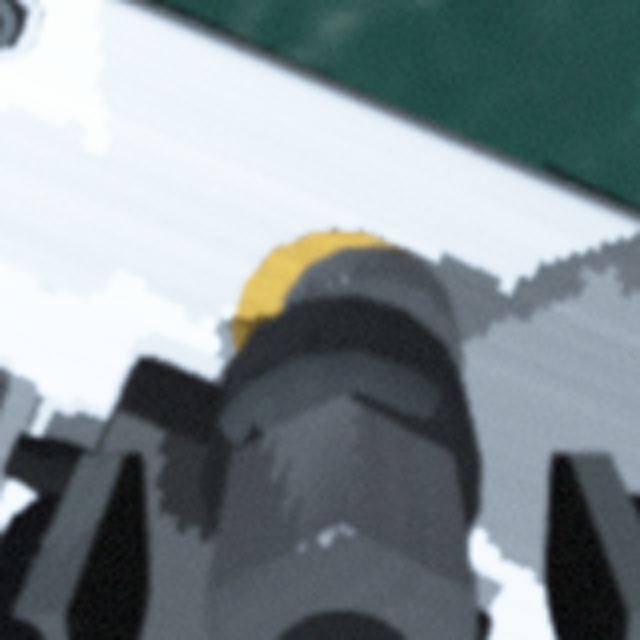

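Request:
{"api": "move_arm", "payload": {"motion": [[10, [-0.015, -0.007, 0], 0], [10, [-0.015, -0.007, 0], 0], [10, [-0.015, -0.007, 0], 0], [10, [-0.015, -0.007, 0], 0], [10, [-0.015, -0.007, 0], 0], [10, [-0.015, -0.007, 0], 1], [10, [-0.015, -0.007, 0], 2], [10, [-0.015, -0.007, 0], 3], [10, [-0.015, -0.007, 0], 4], [10, [-0.015, -0.007, 0], 4]]}}

```text
clock: 15.45
eef_pos: [0.532, 0.0764, 0.0786]
tool_rot: [-0.009, 1.0, -0.0, 0.001]
ft_force: [2.5, -0.8, 0.1]
grip_width: 0.0272
```

```bash
cat > st.py <<'E'
from h import *
o=get_obs()
print(o["clock"],o["eef_pos"],o["grip_width"],o["ft_force"].round(2),o["ft_torque"].round(3),o["joint_pos"][5], o["tau"].round(2))
Rt=R.from_quat(o["tool_rot"]).as_matrix();print("y az",np.degrees(np.arctan2(Rt[1,1],Rt[0,1])))
E
python3 st.py
```

```text
15.45 [0.53203078 0.07644576 0.07862641] 0.027247452405755778 [ 2.5  -0.85  0.1 ] [-0.215 -0.625  0.048] 0.12416949130706466 [  0.72 -42.15  20.48   0.92   0.42   0.48]
y az 91.08035285464551
```

Request:
{"api": "move_arm", "payload": {"motion": [[10, [0, 0, 0], 0.5], [10, [0, 0, 0], 1], [10, [0, 0, 0], 1.5], [10, [0, 0, 0], 2], [10, [0, 0, 0], 2.5], [10, [0, 0, 0], 3], [10, [0, 0, 0], 3.5], [10, [0, 0, 0], 4], [10, [0, 0, 0], 4.5], [10, [0, 0, 0], 5]]}}

```text
clock: 16.45
eef_pos: [0.5322, 0.0766, 0.0787]
tool_rot: [0.249, 0.968, 0.0, 0.001]
ft_force: [3.7, -1.2, 0.6]
grip_width: 0.0272
```

```bash
python3 st.py
```

```text
16.45 [0.5322133  0.07655495 0.07865628] 0.027162724977039747 [ 3.7  -1.19  0.58] [-0.268 -0.67   0.204] 0.6471656398175204 [  0.49 -42.34  20.31   1.15   0.41  -0.22]
y az 61.12175381616438
```

Request:
{"api": "move_arm", "payload": {"motion": [[10, [-0.02, 0.01, 0], 0.3], [10, [-0.02, 0.01, 0], 0.6], [10, [-0.02, 0.01, 0], 0.9], [10, [-0.02, 0.01, 0], 1.2], [10, [-0.02, 0.01, 0], 1.5], [10, [-0.02, 0.01, 0], 1.8], [10, [-0.02, 0.01, 0], 2.1], [10, [-0.02, 0.01, 0], 2.4], [10, [-0.02, 0.01, 0], 2.7], [10, [-0.02, 0.01, 0], 3]]}}

```text
clock: 17.45
eef_pos: [0.5324, 0.0766, 0.0786]
tool_rot: [0.397, 0.918, 0.0, 0.0]
ft_force: [0.6, -0.2, 2.2]
grip_width: 0.0272
```

```bash
python3 st.py
python3 - <<'E'
from h import *
import pickle
o=get_obs();c=camera("wrist")
cv2.imwrite("pics/w10.png",c["color"][:,:,::-1])
s=camera("scene");d=camera("side")
A=cv2.resize(s["color"][220:300,265:345,::-1],None,fx=5,fy=5,interpolation=2)
B=cv2.resize(d["color"][220:300,265:345,::-1],None,fx=5,fy=5,interpolation=2)
cv2.imwrite("pics/sd10.png",np.hstack([A,B]))
E
```

```text
17.45 [0.53243187 0.07656611 0.07863012] 0.027194573536259092 [ 0.55 -0.17  2.16] [-0.143 -0.17   0.211] 0.9600693162649113 [ 2.400e-01 -4.177e+01  2.093e+01  3.400e-01  2.600e-01 -4.000e-02]
y az 43.178286034687446
```

View pics/sd10.png

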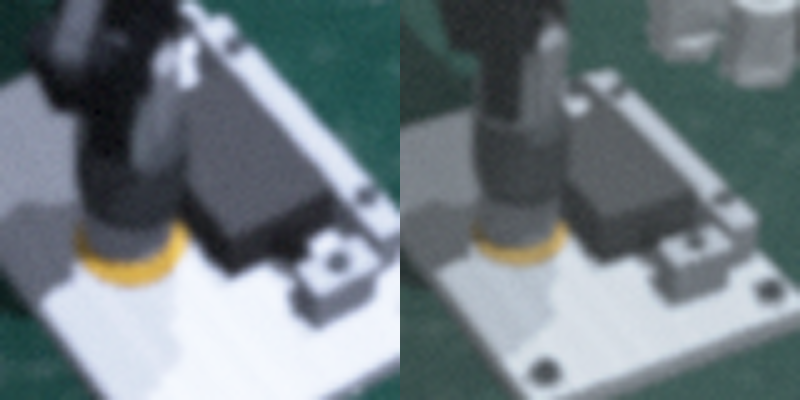

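View pics/w10.png

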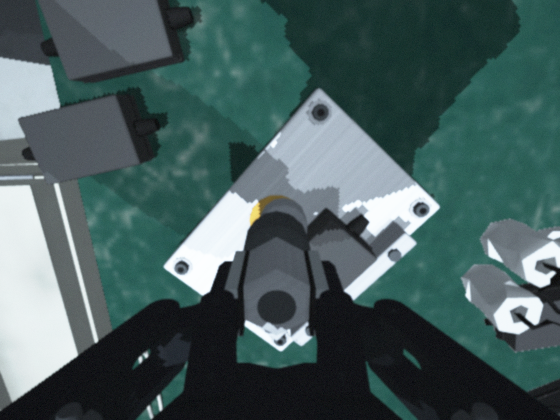

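Request:
{"api": "move_arm", "payload": {"motion": [[10, [0, 0, 0], 0.2], [10, [0, 0, 0], 0.4], [10, [0, 0, 0], 0.6], [10, [0, 0, 0], 0.8], [10, [0, 0, 0], 1.0], [10, [0, 0, 0], 1.2], [10, [0, 0, 0], 1.4], [10, [0, 0, 0], 1.6], [10, [0, 0, 0], 1.8], [10, [0, 0, 0], 2.0]]}}

```text
clock: 18.6
eef_pos: [0.5324, 0.0767, 0.0786]
tool_rot: [0.492, 0.87, 0.0, 0.0]
ft_force: [1.3, -0.8, 5.2]
grip_width: 0.0272
```

```bash
python3 st.py
```

```text
18.6 [0.532427   0.07665846 0.07861036] 0.027155110217607237 [ 1.34 -0.79  5.2 ] [-0.058 -0.263  0.62 ] 1.1723643291384789 [ -0.3  -39.86  19.62   0.45   0.21   0.46]
y az 31.020457651541292
```

Run:
```python
from h import *
import pickle
c=camera("wrist")
s=camera("scene");d=camera("side")
A=cv2.resize(s["color"][220:300,265:345,::-1],None,fx=5,fy=5,interpolation=2)
B=cv2.resize(d["color"][220:300,265:345,::-1],None,fx=5,fy=5,interpolation=2)
cv2.imwrite("pics/sd11.png",np.hstack([A,B]))
crop(c["color"],180,100,460,340,2,"pics/w11.png")
o=get_obs();print(o["ft_torque"])
```

```text
[-0.16965197 -0.29824105  0.56076155]
```

View pics/sd11.png

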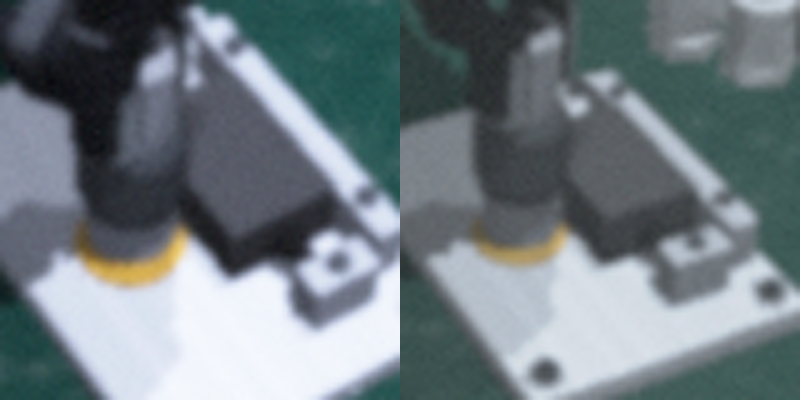

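View pics/w11.png

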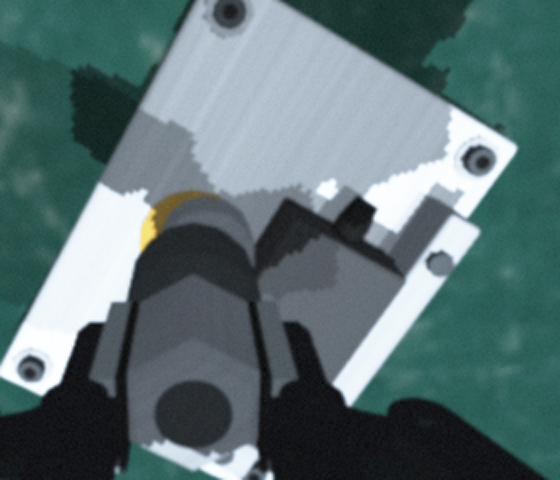

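Request:
{"api": "move_arm", "payload": {"motion": [[10, [0, 0, 0], 0.1], [10, [0, 0, 0], 0.2], [10, [0, 0, 0], 0.3], [10, [0, 0, 0], 0.3], [10, [0, 0, 0], 0.3], [10, [0, 0, 0], 0.3], [10, [0, 0, 0], 0.3], [10, [0, 0, 0], 0.3], [10, [0, 0, 0], 0.3], [10, [0, 0, 0], 0.3]]}}

```text
clock: 19.75
eef_pos: [0.5324, 0.0767, 0.0786]
tool_rot: [0.505, 0.863, 0.0, 0.0]
ft_force: [1.0, 0.4, 5.4]
grip_width: 0.0269
```

```bash
python3 st.py
```

```text
19.75 [0.53237805 0.07665988 0.0785842 ] 0.02690068097429446 [1.04 0.37 5.39] [-0.164 -0.286  0.757] 1.202558236898708 [ -0.33 -39.84  19.63   0.44   0.26   0.75]
y az 29.294569868828717
```

Request:
{"api": "move_arm", "payload": {"motion": [[10, [0, 0, 0], -0.3], [10, [0, 0, 0], -0.7], [10, [0, 0, 0], -1], [10, [0, 0, 0], -1], [10, [0, 0, -0.05], -1], [10, [0, 0, -0.1], -1], [10, [0, 0, -0.2], -1], [10, [0, 0, -0.3], -1], [10, [0, 0, -0.4], -1], [10, [0, 0, -0.5], -1]]}}

```text
clock: 20.75
eef_pos: [0.531, 0.0765, 0.1036]
tool_rot: [0.46, 0.888, -0.001, -0.001]
ft_force: [0.1, -1.0, -2.3]
grip_width: 0.0271
```

```bash
python3 st.py
```

```text
20.75 [0.53100396 0.07650024 0.10361369] 0.027139593308060487 [ 0.09 -1.   -2.33] [-0.015  0.024  0.021] 1.098065659081865 [-1.000e-02 -4.324e+01  2.341e+01 -1.900e-01 -0.000e+00  0.000e+00]
y az 35.27470780400362
```

Request:
{"api": "move_arm", "payload": {"motion": [[10, [0, 0, -0.2], 0], [10, [0, 0, -0.35], 0], [10, [0.4, 0.26, -0.35], 0], [10, [0.9, 0.6, -0.35], 0], [10, [1.4, 0.93, -0.35], 0], [10, [1.9, 1.25, -0.35], 0], [10, [2.4, 1.58, -0.35], 0], [10, [2.8, 1.85, -0.35], 0], [10, [3.1, 2.05, -0.35], 0], [10, [3.15, 2.08, -0.35], 0]]}}

```text
clock: 21.75
eef_pos: [0.526, 0.2672, 0.1212]
tool_rot: [0.458, 0.889, 0.0, 0.0]
ft_force: [-0.2, -0.2, -1.9]
grip_width: 0.0272
```

```bash
python3 st.py
python3 - <<'E'
from h import *
import pickle
o=get_obs();c=camera("wrist");s=camera("scene");d=camera("side");pickle.dump((o,c,s,d),open("s12.pkl","wb"))
cv2.imwrite("pics/w12.png",c["color"][:,:,::-1])
A=cv2.resize(s["color"][210:310,240:360,::-1],None,fx=6,fy=6,interpolation=2)
cv2.imwrite("pics/sc12.png",A)
E
```

```text
21.75 [0.52601182 0.26717765 0.12124462] 0.02722929179203754 [-0.17 -0.22 -1.9 ] [-0.057  0.068  0.018] 1.4222926910334666 [  0.59 -48.12  24.77  -0.06   0.15   0.06]
y az 35.42688055165804
```

View pics/w12.png

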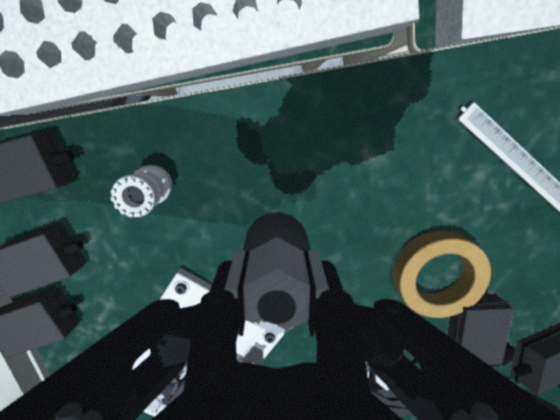

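View pics/sc12.png

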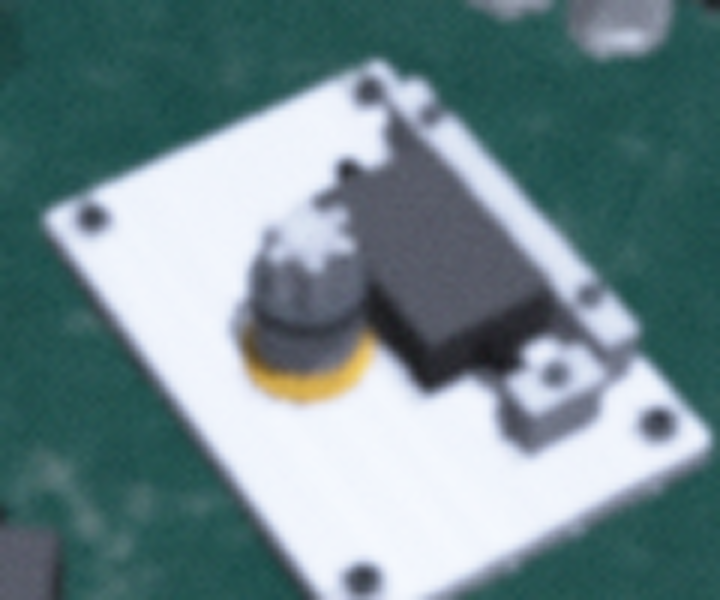

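Request:
{"api": "move_arm", "payload": {"motion": [[10, [0, 0, 0.3], 0], [10, [0, 0, 0.6], 0], [10, [0, 0, 0.9], 0], [10, [0, 0, 1.2], 0], [10, [0, 0, 1.5], 0], [10, [0, 0, 1.65], 0], [10, [0, 0, 1.72], 0], [10, [0, 0, 1.75], 0], [10, [0, 0, 1.77], 0], [10, [0, 0, 1.78], 0]]}}

```text
clock: 22.9
eef_pos: [0.5267, 0.2653, 0.0327]
tool_rot: [0.46, 0.888, 0.0, 0.0]
ft_force: [-0.5, -1.2, 1.7]
grip_width: 0.0273
```

```bash
python3 st.py
```

```text
22.9 [0.52669842 0.26529266 0.03265363] 0.027264503812554516 [-0.47 -1.19  1.7 ] [-0.158  0.237  0.02 ] 1.42186918970345 [ 3.000e-01 -4.763e+01  2.158e+01 -4.400e-01  1.600e-01  1.000e-02]
y az 35.27376742772509
```

Request:
{"api": "move_arm", "payload": {"motion": [[15, [0, 0, 0], 0], [35, [0, 0, 0], 0], [50, [0, 0, 0], 0], [60, [0, 0, 0], 0], [60, [0, 0, 0], 0], [60, [0, 0, 0], 0], [60, [0, 0, -0.2], 0], [60, [0, 0, -0.5], 0], [60, [0, 0, -0.9], 0], [60, [0, 0, -1.4], 0]]}}

```text
clock: 23.9
eef_pos: [0.5255, 0.2649, 0.1024]
tool_rot: [0.46, 0.888, -0.001, -0.001]
ft_force: [-0.1, -0.1, 1.1]
grip_width: 0.0601
```

Request:
{"api": "move_arm", "payload": {"motion": [[60, [0, 0, -0.5], 0], [60, [0, 0, -1.0], 0], [60, [0, 0, -1.5], 0], [60, [0, 0, -2], 0], [60, [0, 0, -2], 0], [60, [0, 0, -2], 0], [60, [0, 0, -2], 0], [60, [0, 0, -2], 0], [60, [0, 0, -2], 0], [60, [0, 0, -2], 0]]}}

```text
clock: 24.9
eef_pos: [0.5258, 0.265, 0.2011]
tool_rot: [0.46, 0.888, -0.001, -0.0]
ft_force: [0.4, -0.3, 0.8]
grip_width: 0.0599
```

```bash
python3 st.py
python3 - <<'E'
from h import *
c=camera("wrist");s=camera("scene")
cv2.imwrite("pics/w13.png",c["color"][:,:,::-1])
cv2.imwrite("pics/sc13.png",cv2.resize(s["color"][150:310,200:380,::-1],None,fx=4,fy=4,interpolation=2))
E
```

```text
24.9 [0.52580042 0.265017   0.20105065] 0.05992136690199096 [ 0.36 -0.29  0.78] [-0.014  0.047 -0.002] 1.4219482624425894 [-0.000e+00 -4.627e+01  2.523e+01  2.000e-02 -0.000e+00 -0.000e+00]
y az 35.27805022657103
```

View pics/sc13.png

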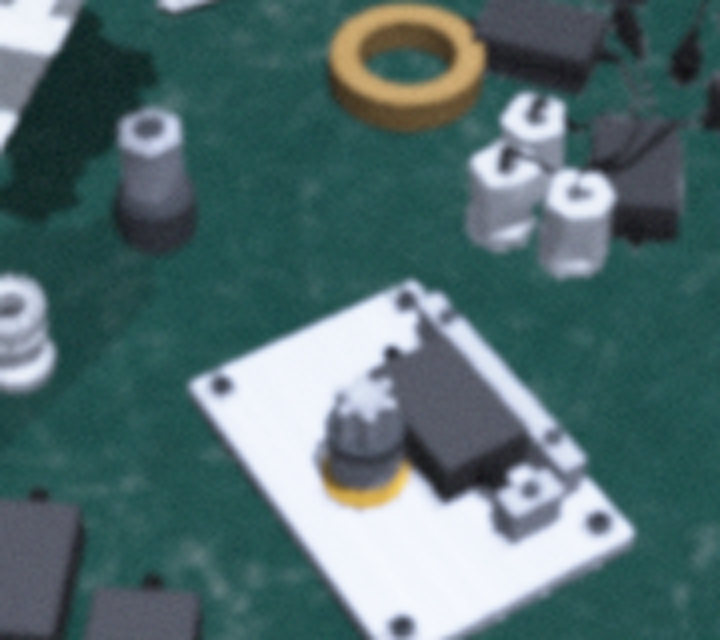

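View pics/w13.png

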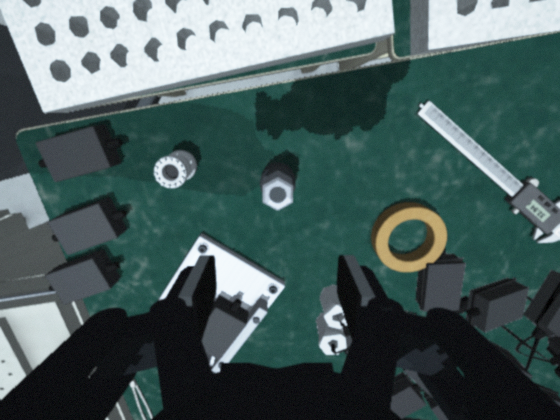

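Request:
{"api": "move_arm", "payload": {"motion": [[60, [-0.5, -0.3, 0], 0], [60, [-1.1, -0.6, 0], 0], [60, [-1.7, -0.9, 0], 0], [60, [-2.3, -1.25, 0], 0], [60, [-2.8, -1.55, 0], 0], [60, [-3.08, -1.7, 0.3], 0], [60, [-3.08, -1.7, 0.6], 0], [60, [-3.08, -1.7, 0.8], 0], [60, [-3.08, -1.7, 0.8], 0], [60, [-3.08, -1.7, 0.8], 0]]}}

```text
clock: 26.0
eef_pos: [0.5457, 0.0908, 0.162]
tool_rot: [0.459, 0.888, -0.0, -0.0]
ft_force: [0.4, -0.4, -0.4]
grip_width: 0.06
```

```bash
python3 st.py
python3 - <<'E'
from h import *
o=get_obs();c=camera("wrist")
u,v=proj(c,[.58,.077,.035],o).astype(int);print(u,v)
crop(c["color"],u-95,v-75,u+95,v+75,4,"pics/w14.png")
E
```

```text
26.0 [0.54568658 0.09083878 0.16199348] 0.05997433525479355 [ 0.43 -0.44 -0.38] [0.021 0.022 0.046] 1.1192098407479403 [-2.000e-01 -4.250e+01  2.384e+01  1.000e-02 -1.000e-02  0.000e+00]
y az 35.32381659235759
297 228
```

View pics/w14.png

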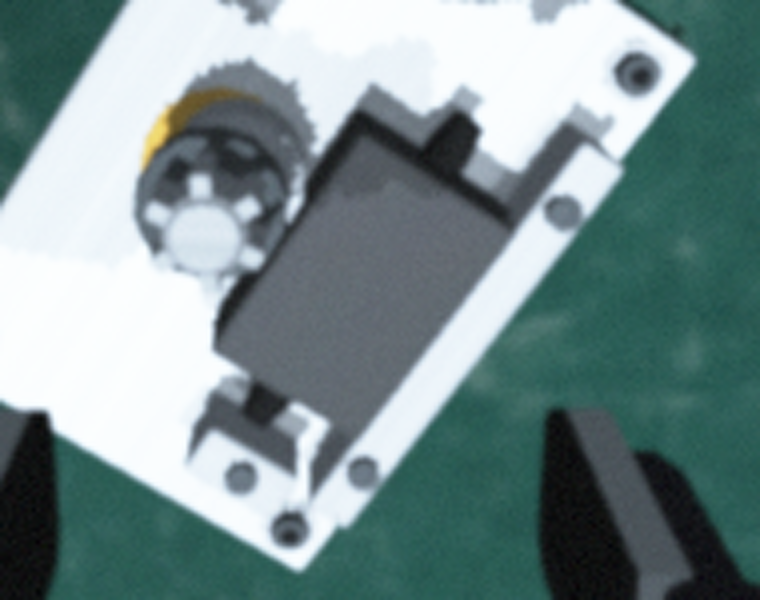

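```bash
python3 -c "
from workcell import *
print(job_done())"
```

```text
the job is handed in; nothing more can be done
None
```

The adapter is clamped flat against the fence, and the key is standing upright on the table, clear of the jig. I handed the job in at about 26 s of the 61 s allowed.

- **Fitting the key:** My first attempt set the key's teeth on top of the stub's teeth instead of in the gaps, so it stood on the stub's end at about 11 N. I lifted it, turned it 30° and it slid down.
- **Fully home:** One check disagreed: from first contact the key dropped only about 17.5 mm, not 20 mm. When I opened the fingers on the stub, the socket's lower edge stayed put in the pictures. The key's height in the grip, measured again when I set it on the table, matches the home height.
- **Winding the cam:** I turned the tool about 85° clockwise in all. The moment was about 0.2 N m while the cam was free, then climbed to 0.62 and finally 0.76 N m. I eased off 6° within the key's play and pulled it off without force.
- **Last checks:** The wrist picture from above shows the adapter flush and parallel to the fence with no visible gap. The key stands at about (0.526, 0.265), near where it started. The open gripper was clear of everything.

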